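Put the job clipboard up on the folding stand

ROBOT

A 6-joint arm with a two-finger parallel gripper is mounted at the origin on the work surface. World frame = base frame: x ahead of the robot, y to its left, z up, the work surface at z = 0. Lengths are in m, angles in rad, forces in N, time in s.
With the tool pointing down it reaches from about 0.35 to 0.975 m from the base axis. Payload 7.1 kg.
Tool frame: the origin (TCP) lies midway between the tips of the shut fingers; the grasp point (between the pads) lies 19 mm behind it; z points along the fingers, x is the direction in which the jaws open and shut, and the axes are right-handed (so a half turn about z gives the same grasp; the last joint's range is limited). The gripper opens to 88 mm and grips with 3 to 60 N. Pads are 20 mm wide; open, the fingers measure 115 mm over their backs; the gripper's body (75 mm by 178 mm) begins 61 mm behind the grasp point.
Start: joints at [1.324, 0.423, 1.63, -0, 1.089, -0.019], TCP at [0.141, 0.609, 0.223] pointing down, gripper open.
Joint ranges: [-3, 3], [-0.9, 2.11], [0.09, 2.58], [-1.31, 4.45], [0.11, 2.69], [-2.54, 2.54]. Speed limits (rad/s): [2.39, 2.39, 3.01, 3.14, 3.14, 3.14].

INTERFACE

Orientations are given as a unit quaternion [w, x, y, z].
In Python, from station import move_pose, movel, movej, command_gripper, wait, inverse_kinematics, read_camera, camera_info, MotionError, job_done, get_time, get_joint_pos, get_qvel, get_effort, get_tcp_pos, get_ee_rot, get_ft_force, get_ft_torque, get_grip_width gives the robot as it stands. Calls block until the motion is done:
- move_pose(position, orientation): joint-space move of the TCP to a pose.
- movel(position, frame=None, v=0.15, until_force=None): straight line of the TCP; frame=None keeps the orientation; v is the mean speed in m/s. With until_force (N) it stops when the force on the tool has changed by that much, and returns True; else False.
- movej(angles): joint-space move.
- command_gripper(opening): opening from 0.0 (shut) to 1.0 (fully open); the grip force is fixed at half the most; returns when the fingers have stopped.
- wait(seconds).
- inverse_kinematics(position, orientation): joint angles nearest the present ones, or None.
- read_camera(name): name is "scene" or "top" or "wrist"; returns the picture (384x512x3 uint8, red, green, blue); there is no depth.
- camera_info(name): a dict with "intrinsics" (3x3 intrinsics, pixels), "dist" ([k1, k2, p1, p2, k3] as OpenCV has them; the pictures are not rectified), "T" (4x4, takes a point from camera to world coordinates); the wrist camera has in their place "tool_from_camera" (4x4, takes a point from camera to tool coordinates, whose origin is the TCP and whose axes are the tool frame's). Camera axes: x right, y up, looking along -z (the intrinsics and any distortion apply to the point x, -y, -z); pixel columns grow to the right and rows downward; lengths in m; the calibration is good to about 2 mm. A picture is of the moment at which its call begins: read the wrist's pose just before it. camera_info takes no time and is no camera call.
A pose or a line that the arm cannot do raises MotionError and nothing moves.
- job_done(): hands the job in, once; it reports no verdict.
Readings, each from a call of its own:
- get_time(): time.
- get_joint_pos(): joint angles.
- get_qvel(): joint speeds.
- get_effort(): joint torques, N m.
- get_tcp_pos(): TCP position.
- get_ee_rot(): TCP orientation.
- get_ft_force(): force on the tool from outside, world axes, zero at the start.
- get_ft_torque(): the same for the moment, N m.
- get_grip_width(): opening from 0.0 (shut) to 1.0 (fully open).
Only numpy, scipy, OpenCV 4.12 (cv2) and the standard library are available. Lean on these libraries where they do the work, as an engineer would, in place of code of your own. Each camera call takes 0.05 s, during which the arm holds its last target.

TASK

Snap the folding stand open by swinging its folded-down panel up and over until it stays open on its own. Then pull the clipboard up out of its leaning rack and set it down (do not drop it) on the stand's ledge, clamp end up, near the middle of the ledge and leaning back against the open panel. Leave the lidded canister and the tape gun where they are.

Things in the scene. Friction and masses are not known exactly. Their poses are not given: they have to be found in the camera images.
- stand: Dark steel base of the folding stand, fixed. Origin on the table under the hinge, whose line is 55 mm up; x to its front (roughly towards the robot), y along the hinge, z up. Ledge in front of the hinge: 170 mm long in y, top 35 mm above the table, ending in an upright lip (inner face at x = 38 mm, top 47 mm up). Base plate 6 mm thick, on to x = 135 mm. Spring strut at the +y end, to y = 105 mm
- panel (a joint): Panel hinge: 0 = folded, lying level forward (+x) over the ledge; grows as the free end swings up and back over the hinge; 2.01 rad (115 deg) = open on its stop, leaning 25 deg back from upright. An over-centre spring pushes it to folded below about 1.3 rad and to open above; about 4 N at the bar start it. The clipboard's resting face lies 6 mm in front of the hinge-to-bar line when open
- panel_bar (a point): Middle of the round steel bar (12 mm thick, 110 mm long, along the stand's y) at the panel's free end, 126 mm from the hinge. Folded, it is level, 55 mm above the table. It closes a loop: 50 mm of free gap for a finger lie between it and the aluminium plate (130 mm wide, ending 70 mm from the hinge). Grip it across its thickness; it can turn between the fingers
- rack: Grey plastic rack, fixed. Origin on the table, 40 mm behind the slot's bottom (which is at x = +40 mm); x to its front (roughly towards the robot), y along the slot, z up. The slot is 170 mm long, 11 mm across, open at the ends, and leans about 25 deg from upright with its top towards -x; its floor is 20 mm above the table; its back wall reaches 110 mm and its front wall 56 mm up the slope
- board: Clipboard: brown hardboard 150 mm wide, 185 mm tall, 8 mm thick, about 0.3 kg, white sheet on its front, steel clamp at its top; it starts in the rack's slot. Origin in the middle of the plate; x out of its front face, y along its width, z up the plate to the clamp. In the rack x faces the rack's front and z leans 25 deg back
- board_clamp (a point): Centre of the clipboard's steel clamp, a block 80 mm wide (y), 14 mm thick (x), 42 mm tall (z), flush with the plate's rear face and rising 30 mm above the plate's top edge: grip it here, across its thickness. It lies 103.5 mm up the board's z from the plate's middle, 196 mm up from the foot edge. Axes as board
- board_foot (a point): Middle of the clipboard's rear bottom edge, 92.5 mm down from the plate's middle. Axes as board
- canister: Lidded steel canister, 62 mm across, 78 mm high, loose, standing between stand and rack. Origin at the centre of its underside. Leave it alone
- tape_gun: White plastic tape gun body, about 175 mm long (x), 42 mm wide, 60 mm high, loose, lying between stand and rack. Origin on its underside, 58 mm behind its front end. Leave it alone

How it is judged:
By the outcome, as a careful person would: the job done as asked, in the order asked, and still so for the second after the job is handed in, with the robot touching nothing.
It also fails if it takes over 72 s, if anything falls off the work surface, if the arm or the gripper's body presses on something with over 40 N, if the wrist force passes 120 N, or if a joint passes its speed limit or range.

## Working session

There is one attempt and no reset: what is moved stays moved. The work goes in short steps, each a Python script; the robot and the scene stay as the last script left them, time stands still between calls to the robot, and variables do not carry over. Pictures are saved under pics/ and viewed, and the job is handed in when it is done.

```bash
mkdir -p pics; ls; python3 - <<'E'
from station import *
import cv2
for n in ("scene","top","wrist"):
    cv2.imwrite(f"pics/a_{n}.png",read_camera(n)[:,:,::-1])
    print(n,{k:(v.round(4).tolist() if hasattr(v,'round') else v) for k,v in camera_info(n).items()})
print(get_time(),get_tcp_pos(),get_ee_rot(),get_grip_width())
E
```

```text
pics
scene {'intrinsics': [[457.1521, 0.0, 249.6093], [0.0, 457.1521, 189.692], [0.0, 0.0, 1.0]], 'dist': [-0.1499, 0.0, 0.0, 0.0, 0.0], 'T': [[0.6828, -0.4066, 0.607, 1.0343], [0.7305, 0.3876, -0.5622, -0.4786], [-0.0067, 0.8273, 0.5617, 0.596], [0.0, 0.0, 0.0, 1.0]]}
top {'intrinsics': [[441.0132, 0.0, 255.7884], [0.0, 441.0132, 193.8979], [0.0, 0.0, 1.0]], 'dist': [-0.0045, 0.0, 0.0, 0.0, 0.0], 'T': [[-0.0225, 0.9899, -0.1399, 0.3667], [-0.9994, -0.0259, -0.023, -0.0298], [-0.0264, 0.1393, 0.9899, 1.1694], [0.0, 0.0, 0.0, 1.0]]}
wrist {'intrinsics': [[265.6623, 0.0, 256.2696], [0.0, 265.6623, 191.5259], [0.0, 0.0, 1.0]], 'dist': [-0.0167, 0.0, 0.0, 0.0, 0.0], 'tool_from_camera': [[1.0, 0.0003, -0.0006, -0.0], [0.0001, -0.9591, -0.2831, -0.0776], [-0.0007, 0.2831, -0.9591, -0.1624], [0.0, 0.0, 0.0, 1.0]]}
0.15 [0.14102966 0.6084566  0.2220814 ] [ 3.57505328e-04  7.82893453e-01  6.22155536e-01 -4.48877803e-04] 0.99602634925618
```

View pics/a_scene.png

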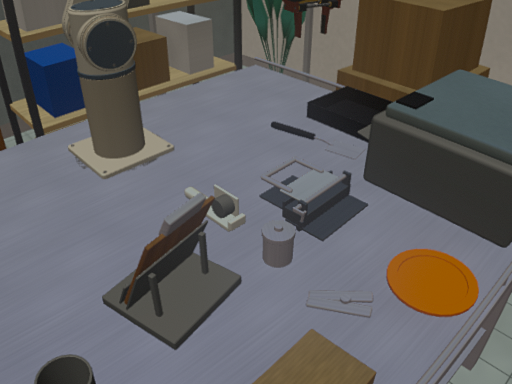

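View pics/a_top.png

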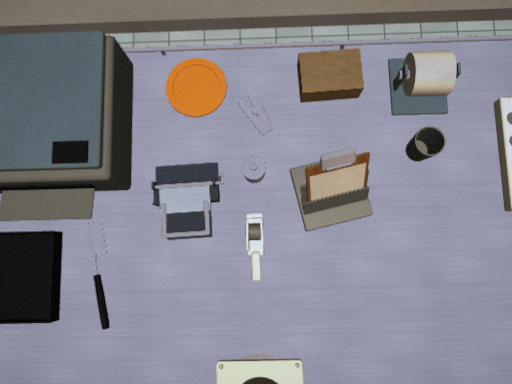

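View pics/a_wrist.png

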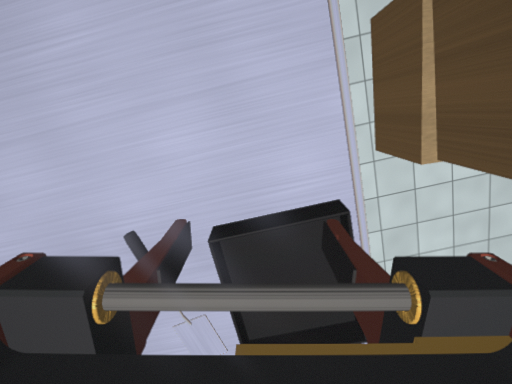

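The top view shows the robot base at bottom centre (x is up, y is left). The stand is near (187,205) with its bar at about (186,234). The canister is at (253,168), the tape gun at (255,240), and the rack with the clipboard at (335,190). I'll zoom in.

```bash
python3 - <<'E'
import cv2
t=cv2.imread("pics/a_top.png")
cv2.imwrite("pics/b1.png",cv2.resize(t[150:250,140:235],None,fx=6,fy=6,interpolation=cv2.INTER_CUBIC))
cv2.imwrite("pics/b2.png",cv2.resize(t[140:240,280:380],None,fx=6,fy=6,interpolation=cv2.INTER_CUBIC))
s=cv2.imread("pics/a_scene.png")
cv2.imwrite("pics/b3.png",cv2.resize(s[145:345,95:375],None,fx=2.8,fy=2.8,interpolation=cv2.INTER_CUBIC))
E
```

```text
(no output)
```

View pics/b1.png

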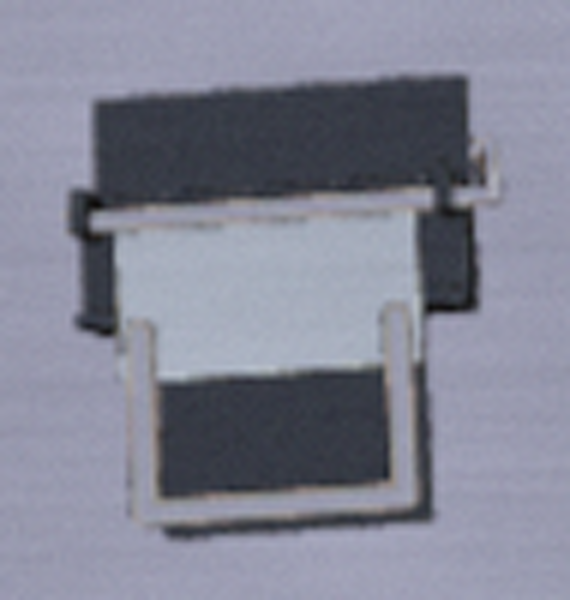

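View pics/b2.png

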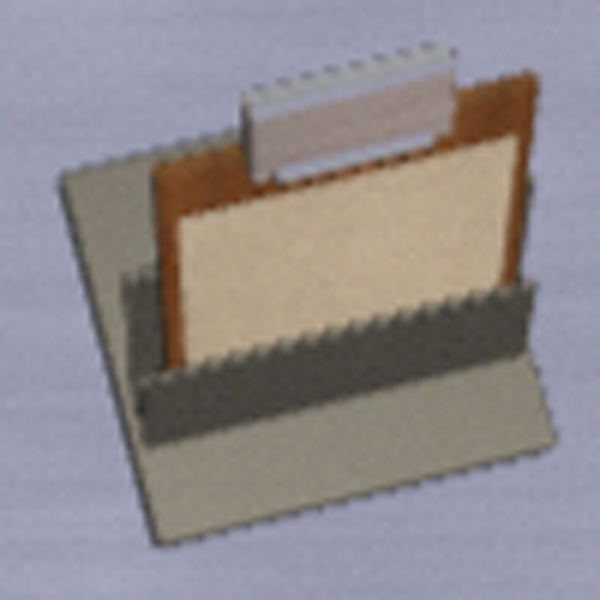

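View pics/b3.png

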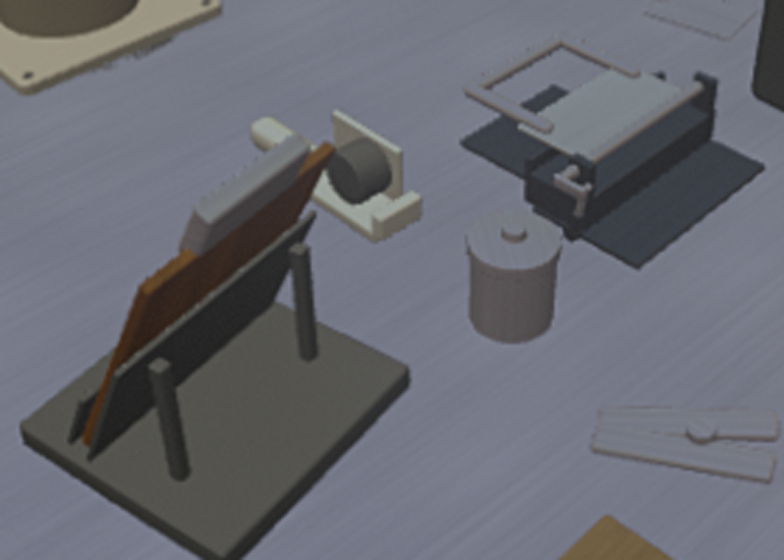

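Top crops: the bar's middle is at about crop (275,503), the hinge tube at (268,208), and the clamp's front face spans (250,100) to (455,60). Next I'll fit the stand and board poses to keypoints in both views and check with a wireframe overlay.

```bash
cat > h.py <<'E'
import numpy as np, cv2
from scipy.spatial.transform import Rotation as R
from station import *
def proj(P,n,T=None):
    c=camera_info(n); T=c["T"] if T is None else T
    P=np.atleast_2d(P); p=(P-T[:3,3])@T[:3,:3]
    p=p*[1,-1,-1]
    return cv2.projectPoints(p,np.zeros(3),np.zeros(3),np.array(c["intrinsics"]),np.array(c["dist"]))[0][:,0]
def ray(uv,n,z,T=None):
    c=camera_info(n); T=c["T"] if T is None else T
    d=cv2.undistortPoints(np.array([[uv]],float),np.array(c["intrinsics"]),np.array(c["dist"]))[0,0]
    d=T[:3,:3]@np.array([d[0],-d[1],-1]); o=T[:3,3]
    return o+d*(z-o[2])/d[2]
def box(x,y,z):
    return np.array([[a,b,c] for a in x for b in y for c in z],float)/1000
EDG=[(0,1),(2,3),(4,5),(6,7),(0,2),(1,3),(4,6),(5,7),(0,4),(1,5),(2,6),(3,7)]
def standT(p,ang=None):   # p=x,y,yaw of stand x axis
    return R.from_euler('z',p[2]).as_matrix(), np.array([p[0],p[1],0])
def boardR(yaw,lean): return (R.from_euler('z',yaw)*R.from_euler('y',-lean)).as_matrix()
def wire(img,n,P,s,o,col,T=None):
    q=((proj(P,n,T)-o+.5)*s)
    for a,b in EDG: cv2.line(img,tuple(int(v) for v in q[a]),tuple(int(v) for v in q[b]),col,1,cv2.LINE_AA)
E
cat > fit.py <<'E'
from h import *
from scipy.optimize import least_squares
f1=lambda u,v:((u+.5)/6-.5+140,(v+.5)/6-.5+150)
f2=lambda u,v:((u+.5)/6-.5+280,(v+.5)/6-.5+140)
f3=lambda u,v:((u+.5)/2.8-.5+95,(v+.5)/2.8-.5+145)
bar=ray(f1(275,503),"top",.057); hin=ray(f1(268,208),"top",.057)
bl=ray(f1(135,510),"top",.057); br=ray(f1(415,497),"top",.057)
print("bar",bar,"hinge",hin,np.linalg.norm(bar-hin),"barlen",np.linalg.norm(bl-br))
# scene: bar ends in scene
b3=[ray(f3(470,90),"scene",.057),ray(f3(548,126),"scene",.057)]
print("scene bar ends",b3, "top ends",bl,br)
# base plate z=6mm corners: back at stand x=? ; front
d=bar-hin; e=br-bl
print("yaw from hinge->bar",np.arctan2(d[1],d[0]),"from bar dir",np.arctan2(e[0]*-1*-1, -e[1])*1, np.arctan2(e[1],e[0])-np.pi/2)
# board fit
obs=[("top",f2(157,165),(4,-75,92.5)),("top",f2(538,78),(4,75,92.5)),
("top",f2(455,45),(-4,40,124.5)),("top",f2(245,90),(-4,-40,124.5)),("top",f2(258,180),(10,-40,82.5)),
("scene",f3(145,288),(-4,75,92.5)),("scene",f3(333,147),(-4,-75,92.5)),("scene",f3(88,445),(-4,75,-92.5))]
def res(p):
    Rm=boardR(p[3],p[4]); r=[]
    for n,uv,P in obs: r.append((proj(np.array(P)/1000@Rm.T+p[:3],n)[0]-uv))
    return np.concatenate(r+[[ (p[4]-np.radians(25))*60]])
s=least_squares(res,[.55,-.2,.12,np.pi,.43],loss='soft_l1')
print(s.x, np.degrees(s.x[4])); print(res(s.x)[:-1].reshape(-1,2).round(1))
p=s.x;Rm=boardR(p[3],p[4])
print("foot",p[:3]+Rm@[-.004,0,-.0925],"clamp",p[:3]+Rm@[.003,0,.1035])
np.save("board.npy",p)
E
python3 fit.py
```

```text
bar [0.42765923 0.17624181 0.057     ] hinge [0.55365677 0.17922592 0.057     ] 0.126032870803758 barlen 0.11850867896968001
scene bar ends [array([0.43461666, 0.115646  , 0.057     ]), array([0.51079543, 0.1229072 , 0.057     ])] top ends [0.42611771 0.23555092 0.057     ] [0.42877509 0.11707204 0.057     ]
yaw from hinge->bar -3.117913149253535 from bar dir 0.022425368834679604 -3.1191672847551137
[ 0.53863442 -0.20237279  0.10469188  3.34764864  0.45088441] 25.83377381387995
[[ 0.2  1.7]
 [ 1.3  1.1]
 [-0.1 -1.5]
 [-0.3 -0.8]
 [-0.8  0.4]
 [-0.7  0.4]
 [ 1.  -1.2]
 [ 0.1  0.7]]
foot [ 0.50270324 -0.20988322  0.0196931 ] clamp [ 0.5801386  -0.19369748  0.19915559]
```

The checks agree: hinge to bar is 126.0 mm (126 expected) and the board foot is at z = 19.7 mm (20 expected). I'll go to a pre-grasp pose above the bar and use the wrist camera for a closer look at the yaw, after checking IK for the whole plan.

```bash
cat > plan.py <<'E'
from h import *
def quat(M):
    q=R.from_matrix(M).as_quat(); return [q[3],q[0],q[1],q[2]]
def M_down(yaw,flip,tilt=0):
    # tool x along stand x (or flipped), tool z down; tilt: rotate so tool z = -(board z) for lean tilt
    B=boardR(yaw,tilt)
    x=B[:,0]*(-1 if flip else 1); z=-B[:,2]; return np.c_[x,np.cross(z,x),z]
def SP(S,x,y,z):
    M,t=standT(S); return t+M@np.array([x,y,z])
E
python3 - <<'E'
from plan import *
S=[.5537,.179,-3.115]; p=np.load("board.npy")
L=np.radians(25)
def chk(name,pos,M):
    q=inverse_kinematics(list(pos),quat(M)); print(name,np.round(pos,3),None if q is None else np.round(q,2))
Rb=boardR(p[3],p[4])
for fl in (0,1):
    for th in (0,1.3,2.0):
        b=SP(S,.126*np.cos(th),0,.055+.126*np.sin(th)); 
        for tl in (0,.4): 
            M=M_down(S[2],fl,tl); chk(f"bar{th} fl{fl} tl{tl}",b+.019*M[:,2],M)
    M=M_down(p[3],fl,p[4]); c=p[:3]+Rb@[.003,0,.1035]
    chk(f"clamp{fl}",c+.019*M[:,2],M); chk(f"clampup{fl}",c-.12*M[:,2],M)
    M=M_down(S[2],fl,L); f=SP(S,.016,0,.035); c=f+boardR(S[2],L)@[.007,0,.196]
    chk(f"place{fl}",c+.019*M[:,2],M); chk(f"placeup{fl}",c-.15*M[:,2],M)
E
```

```text
bar0 fl0 tl0 [0.428 0.176 0.036] None
bar0 fl0 tl0.4 [0.42  0.175 0.037] None
bar1.3 fl0 tl0 [0.52  0.178 0.157] None
bar1.3 fl0 tl0.4 [0.513 0.178 0.159] None
bar2.0 fl0 tl0 [0.606 0.18  0.151] None
bar2.0 fl0 tl0.4 [0.599 0.18  0.152] None
clamp0 [ 0.572 -0.195  0.182] None
clampup0 [ 0.631 -0.183  0.307] None
place0 [0.606 0.18  0.198] None
placeup0 [0.678 0.182 0.352] None
bar0 fl1 tl0 [0.428 0.176 0.036] [ 0.36  0.52  2.08 -0.    0.54  0.34]
bar0 fl1 tl0.4 [0.42  0.175 0.037] [0.3  0.66 1.85 0.12 1.03 0.19]
bar1.3 fl1 tl0 [0.52  0.178 0.157] [ 0.31  0.4   1.85 -0.    0.89  0.28]
bar1.3 fl1 tl0.4 [0.513 0.178 0.159] [0.26 0.57 1.61 0.09 1.35 0.2 ]
bar2.0 fl1 tl0 [0.606 0.18  0.151] [ 0.27  0.52  1.66 -0.    0.96  0.24]
bar2.0 fl1 tl0.4 [0.599 0.18  0.152] [0.23 0.69 1.4  0.08 1.44 0.18]
clamp1 [ 0.572 -0.195  0.182] [-0.25  0.64  1.43 -0.19  1.48 -0.4 ]
clampup1 [ 0.631 -0.183  0.307] [-0.22  0.61  1.19 -0.18  1.75 -0.42]
place1 [0.606 0.18  0.198] [0.23 0.67 1.33 0.08 1.57 0.18]
placeup1 [0.678 0.182 0.352] [0.21 0.68 0.98 0.08 1.91 0.2 ]
```

```bash
python3 - <<'E'
from plan import *
S=[.5537,.179,-3.115]
M=M_down(S[2],1,0); b=SP(S,.09,0,.055)
move_pose([b[0],b[1]+.0,.25],quat(M))
command_gripper(.42)
c=np.array(get_tcp_pos()); q=get_ee_rot()
T=np.eye(4);T[:3,:3]=R.from_quat([q[1],q[2],q[3],q[0]]).as_matrix();T[:3,3]=c
Tc=T@camera_info("wrist")["tool_from_camera"]; np.save("Tw.npy",Tc)
cv2.imwrite("pics/c_w.png",read_camera("wrist")[:,:,::-1])
print(c,get_time(),get_grip_width())
E
python3 -c "
import cv2;cv2.imwrite('pics/c_w2.png',cv2.resize(cv2.imread('pics/c_w.png'),None,fx=1.5,fy=1.5,interpolation=cv2.INTER_CUBIC))"
```

```text
[0.46372908 0.17658891 0.25000648] 3.0667 0.4198090659405644
```

View pics/c_w2.png

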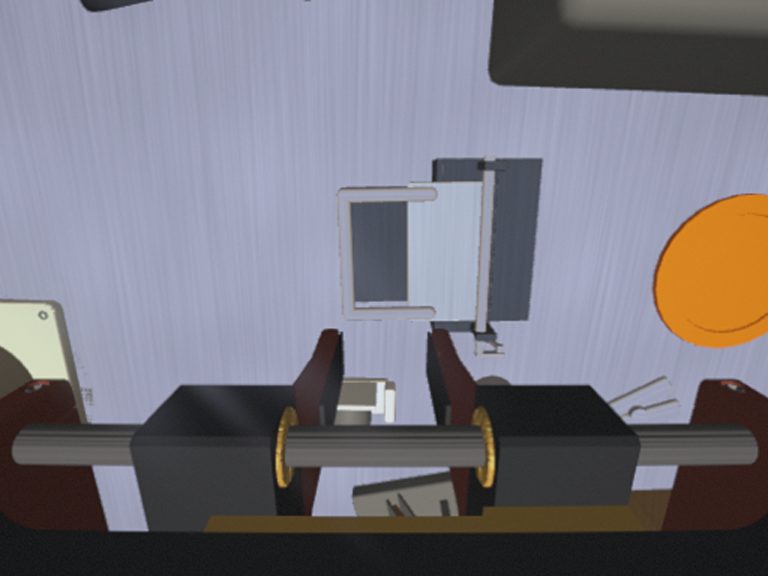

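The wrist view shows the bar running (344,190) to (349,318), the hinge tube (489,165) to (482,325), and the strut at (488,345) on the -Y side. I'll measure from these and overlay on both views.

```bash
python3 - <<'E'
from plan import *
Tc=np.load("Tw.npy"); f=lambda u,v:((u+.5)/1.5-.5,(v+.5)/1.5-.5)
g=lambda u,v:ray(f(u,v),"wrist",.055+.004,Tc)
a,b,h1,h2=g(344,190),g(347.5,318),g(489,165),g(482.5,325)
print(a,b,h1,h2,"bar mid",(a+b)/2)
for p,q in((a,b),(h1,h2)):
    d=q-p; print("yaw",np.arctan2(d[1],d[0])-np.pi/2, np.linalg.norm(d))
n=np.array([0,0,0.]); d=(h2-h1)/np.linalg.norm(h2-h1)
w=(a+b)/2-h1; print("dist",np.linalg.norm(w-d*(w@d)))
out={}
img=cv2.resize(cv2.imread("pics/a_top.png")[140:250,140:235],None,fx=5.4,fy=5.4,interpolation=cv2.INTER_CUBIC)
im2=cv2.resize(cv2.imread("pics/c_w.png")[60:260,200:400],None,fx=3.4,fy=3.4,interpolation=cv2.INTER_CUBIC)
for S,col in (([.5537,.179,-3.118],(0,0,255)),([.5537,.179,-3.10],(0,255,0))):
    Ms,t=standT(S)
    for B in (box((120,132),(-55,55),(49,61)),box((0,70),(-65,65),(52,58)),box((-1,38),(-85,85),(0,47))):
        W=B@Ms.T+t; wire(img,"top",W,5.4,[140,140],col); wire(im2,"wrist",W,3.4,[200,60],col,Tc)
cv2.imwrite("pics/d.png",np.hstack([img,cv2.resize(im2,(594*680//680,594))])[:, :1100][:, :]); 
o=cv2.imread("pics/d.png"); cv2.imwrite("pics/d.png",cv2.resize(o,None,fx=790/o.shape[1],fy=790/o.shape[1]))
E
```

```text
[0.42714419 0.23702067 0.059     ] [0.430198   0.11922351 0.059     ] [0.55032629 0.26106411 0.059     ] [0.55864281 0.11548848 0.059     ] bar mid [0.4286711  0.17812209 0.059     ]
yaw -3.115674127855498 0.11783673922249438
yaw -3.084526185714945 0.14581298404221119
dist 0.126187795904699
```

View pics/d.png

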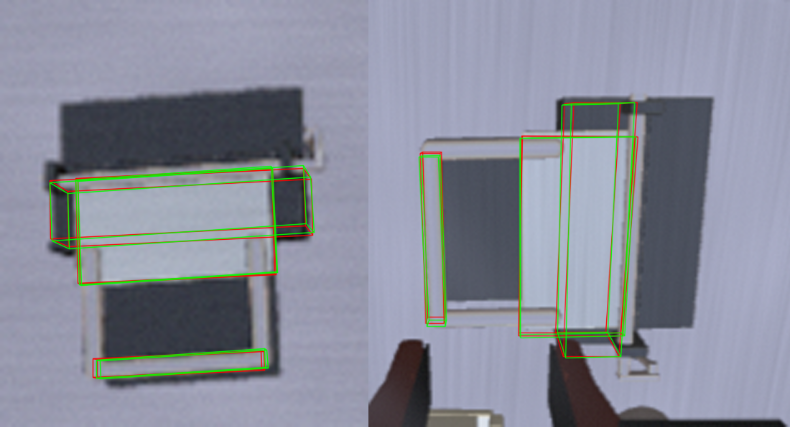

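The overlay matches the bar, plate and ledge, so I'm settling on stand = (0.5546, 0.181, yaw -3.098). Now I'll grip the bar and swing it open.

```bash
python3 - <<'E'
from plan import *
S=[.5546,.181,-3.098]; np.save("S.npy",S)
M=M_down(S[2],1,0)
def tcp(th,off=.019): return SP(S,.126*np.cos(th),0,.055+.126*np.sin(th))+off*M[:,2]
move_pose(list(tcp(0,-.06)),quat(M))
r=movel(list(tcp(0)),v=.15,until_force=10); print("contact",r,get_tcp_pos())
command_gripper(0); print("w",get_grip_width()*88,get_ft_force(),get_time())
if 8<get_grip_width()*88<18 and not r:
    for th in np.linspace(0,2.01,11)[1:]:
        movel(list(tcp(th)),v=.12); print(round(th,2),np.round(get_ft_force(),1),np.round(np.array(get_tcp_pos())-tcp(th),4),round(get_grip_width()*88,1))
    print(get_time())
cv2.imwrite("pics/e.png",read_camera("scene")[:,:,::-1])
E
```

```text
contact False [0.42991426 0.17589571 0.03700666]
w 11.299483323235316 [-2.20224232  0.90591521  7.03730149] 4.8833
0.2 [-1.5  2.8 -5.2] [-0.0004  0.     -0.0002] 10.9
0.4 [-4.5  4.7 -3.2] [-0.0014 -0.0001 -0.0005] 11.1
0.6 [-8.8  6.1  0.2] [-0.0032 -0.0001 -0.0009] 11.0
0.8 [-19.6   6.9  11.1] [-0.0057 -0.0003 -0.001 ] 10.9
1.0 [-24.5  -0.4  28. ] [-0.0059 -0.0007  0.0001] 11.2
1.21 [-12.8  -5.2  28.9] [-0.0004 -0.0005  0.0022] 11.3
1.41 [-1.4 -3.8 16.9] [ 0.0023 -0.0003  0.002 ] 10.8
1.61 [ 2.8 -4.  10. ] [ 0.0027 -0.0003  0.0012] 11.5
1.81 [ 4.3 -2.5  4.5] [ 0.0024 -0.0004  0.0003] 11.1
2.01 [-2.4 -2.7  4.8] [-0.0004 -0.0006 -0.0005] 11.4
8.4667
```

View pics/e.png

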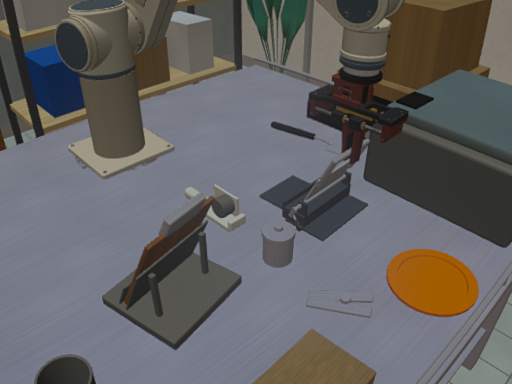

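The panel is up at about (330,180), and the grip held all the way with forces under 40 N. Next I'll release, retreat, move above the clamp and look.

```bash
python3 - <<'E'
from plan import *
S=np.load("S.npy"); p=np.load("board.npy"); Rb=boardR(p[3],p[4])
command_gripper(.45); print("after release",np.round(get_ft_force(),1))
c=np.array(get_tcp_pos()); movel([c[0],c[1],c[2]+.14],v=.25)
M=M_down(p[3],1,p[4]); cl=p[:3]+Rb@[.003,0,.1035]
move_pose(list(cl-.10*M[:,2]),quat(M))
c=np.array(get_tcp_pos()); q=get_ee_rot()
T=np.eye(4);T[:3,:3]=R.from_quat([q[1],q[2],q[3],q[0]]).as_matrix();T[:3,3]=c
Tc=T@camera_info("wrist")["tool_from_camera"]
w=read_camera("wrist")[:,:,::-1].copy(); cv2.imwrite("pics/f_w.png",w)
W=cv2.resize(w,None,fx=1.5,fy=1.5,interpolation=cv2.INTER_CUBIC)
for B in (box((-4,4),(-75,75),(-92.5,92.5)),box((-4,10),(-40,40),(82.5,124.5))): wire(W,"wrist",B@Rb.T+p[:3],1.5,[0,0],(0,255,0),Tc)
cv2.imwrite("pics/f_w2.png",W); np.save("Tw2.npy",Tc)
t=read_camera("top")[:,:,::-1]; cv2.imwrite("pics/f_t.png",t); 
o=cv2.resize(t[130:260,130:260],None,fx=4.5,fy=4.5,interpolation=cv2.INTER_CUBIC)
Ms,tt=standT(S);C=np.cos(np.radians(115));s=np.sin(np.radians(115));H=np.array([[C,0,-s],[0,1,0],[s,0,C]])
for B in (box((120,132),(-55,55),(-6,6)),):
    wire(o,"top",(B@H.T+[0,0,.055])@Ms.T+tt,4.5,[130,130],(0,255,0))
cv2.imwrite("pics/f_t2.png",o)
print(get_time())
E
```

```text
after release [-0.5 -0.9  0.1]
11.3333
```

View pics/f_w2.png

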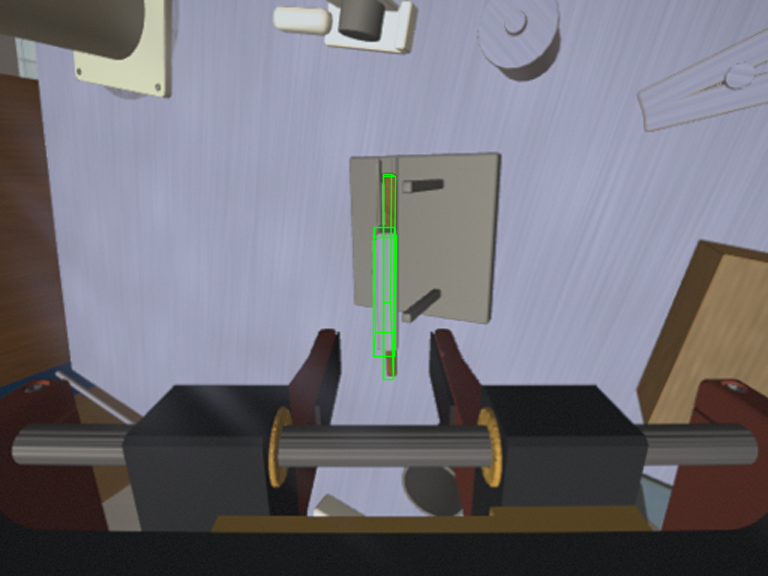

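View pics/f_t2.png

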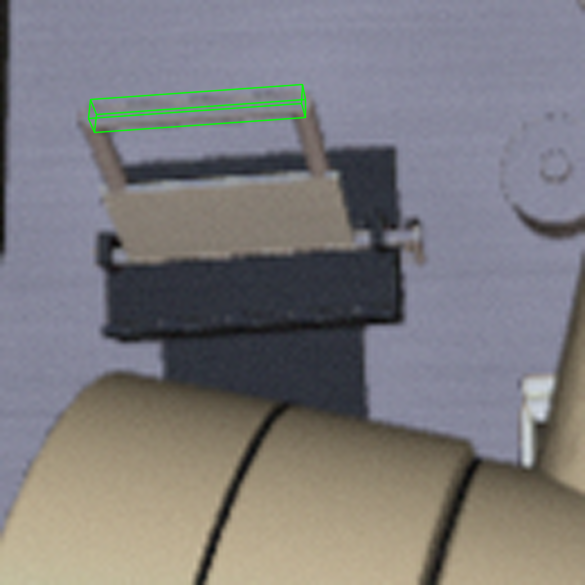

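The panel stays open on its own: its bar at (198,112) matches the predicted open position. The wireframe also fits the clipboard in the wrist view to within a pixel or two. Now I'll grip the clamp and pull the board out.

```bash
python3 - <<'E'
from plan import *
p=np.load("board.npy"); Rb=boardR(p[3],p[4])
M=M_down(p[3],1,p[4]); cl=p[:3]+Rb@[.003,0,.1035]
r=movel(list(cl+.016*M[:,2]),v=.15,until_force=10); print("contact",r)
command_gripper(0); g=get_grip_width()*88; print("w",g,np.round(get_ft_force(),1))
if 10<g<18 and not r:
    r=movel(list(cl+(.016-.03)*M[:,2]),v=.08); print(np.round(get_ft_force(),1))
    movel(list(cl+(.016-.15)*M[:,2]),v=.12)
    print(np.round(get_ft_force(),1),get_grip_width()*88,get_tcp_pos(),get_time())
cv2.imwrite("pics/g.png",read_camera("scene")[:,:,::-1])
E
```

```text
contact False
w 13.492921764777327 [1.1 0.6 3.8]
[-1.1 -0.3 -2. ]
[-0.1  0.3 -3.1] 13.705219258126524 [ 0.63673983 -0.18173639  0.31885167] 14.45
```

View pics/g.png

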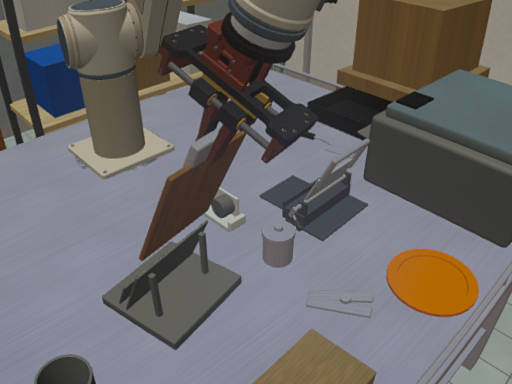

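The board is clear of the rack and hangs firmly. I'll transit high to above the stand's ledge.

```bash
cat >> plan.py <<'E'
L25=np.radians(25)
S2=[.5546,.1805,-3.098]
def place(up,fwd,lift=0.):
    # TCP for board with rear foot edge at resting place + up (along board) + fwd (normal)
    B=boardR(S2[2],L25); f=SP(S2,.016,0,.035)
    return f+B@[.007+fwd,0,.180+up]+[0,0,lift]
MP=M_down(S2[2],1,L25)
E
python3 - <<'E'
from plan import *
c=np.array(get_tcp_pos())
wp=place(.03,.012,.19); print(wp)
print(inverse_kinematics(list(wp),quat(MP)), inverse_kinematics(list(place(.03,.012)),quat(MP)))
movel([c[0]-.02,c[1],wp[2]],v=.2)
move_pose(list(wp),quat(MP))
print(get_time(),get_grip_width()*88,np.round(get_ft_force(),1))
cv2.imwrite("pics/h_s.png",read_camera("scene")[:,:,::-1])
cv2.imwrite("pics/h_t.png",read_camera("top")[:,:,::-1])
E
```

```text
[0.61007723 0.18291993 0.42335438]
[0.23375049 0.52588604 1.08199817 0.08650932 1.9617925  0.20575129] [0.23375049 0.64842843 1.29147191 0.08011091 1.6309053  0.17753406]
16.5333 13.695601405788853 [-1.  -0.2 -2.6]
```

View pics/h_s.png

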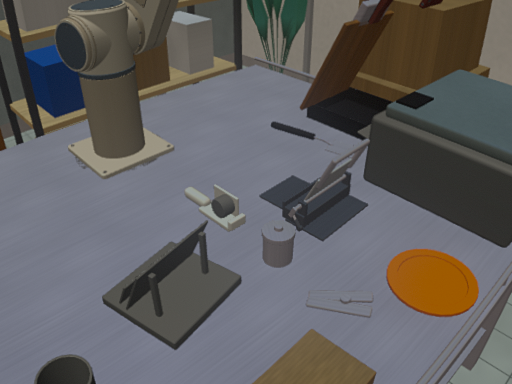

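The board is above the stand at the right lean, with its foot near (303,107). Now I'll descend, then touch down with force sensing.

```bash
python3 - <<'E'
from plan import *
movel(list(place(.03,.012)),v=.12)
movel(list(place(.015,.006)),v=.06)
print("free",np.round(get_ft_force(),1))
s=read_camera("scene")[:,:,::-1].copy(); cv2.imwrite("pics/i0.png",s)
o=cv2.resize(s[80:240,230:400],None,fx=3.5,fy=3.5,interpolation=cv2.INTER_CUBIC)
cv2.imwrite("pics/i_s.png",o)
print(get_time())
r=movel(list(place(-.008,.006)),v=.02,until_force=4)
c=np.array(get_tcp_pos()); print("touch",r,"up est",(c-place(0,.006))@boardR(S2[2],L25),np.round(get_ft_force(),1),get_time())
E
```

```text
free [ 0.3  0.9 -3.1]
18.8333
touch True up est [-4.98721477e-06  1.42667694e-04 -2.37859152e-03] [ 1.2 -0.6  4.9] 19.6667
```

View pics/i_s.png

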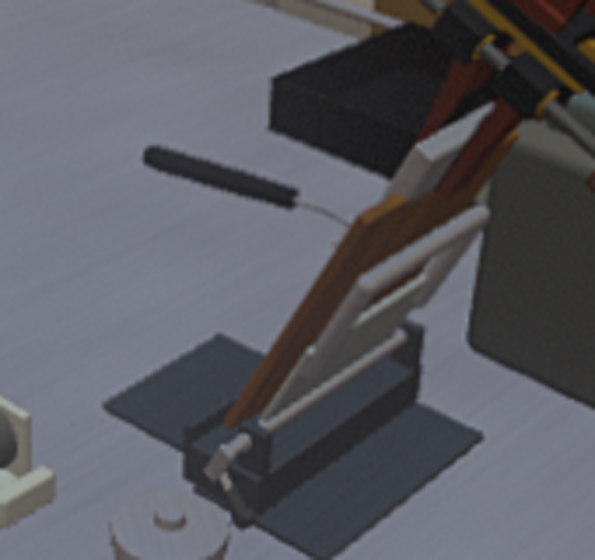

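It touched down at the expected height (-2.4 mm). Now I'll ease it back horizontally against the panel.

```bash
python3 - <<'E'
from plan import *
Ms,_=standT(S2); c=np.array(get_tcp_pos())
c0=c+[0,0,.0008]; movel(list(c0),v=.02); print(np.round(get_ft_force(),1))
r=movel(list(c0-.013*Ms[:,0]),v=.02,until_force=4)
n=np.array(get_tcp_pos()); print("back",r,(n-c0)@Ms*1000,np.round(get_ft_force(),1),get_grip_width()*88,get_time())
s=read_camera("scene")[:,:,::-1].copy()
cv2.imwrite("pics/j_s.png",cv2.resize(s[80:240,230:400],None,fx=3.5,fy=3.5,interpolation=cv2.INTER_CUBIC))
t=read_camera("top")[:,:,::-1]; cv2.imwrite("pics/j_t.png",cv2.resize(t[120:260,120:280],None,fx=4,fy=4,interpolation=cv2.INTER_CUBIC))
E
```

```text
[ 0.2  0.2 -2.6]
back True [-5.02093826  0.12617392 -1.04638953] [ 0.1 -0.3  2.6] 13.96549274747261 20.3583
```

View pics/j_s.png

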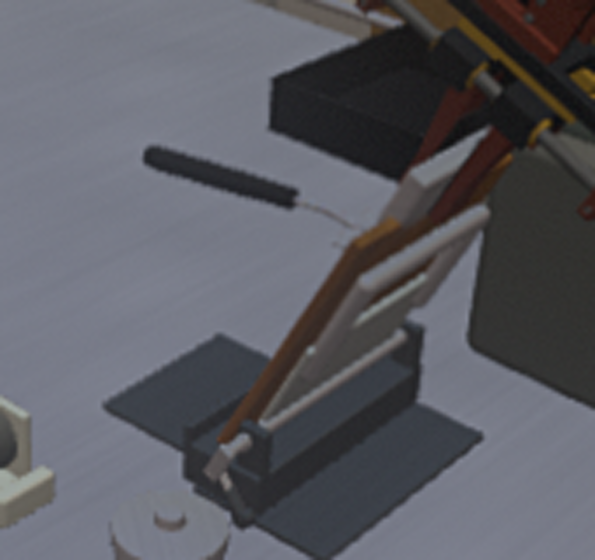

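View pics/j_t.png

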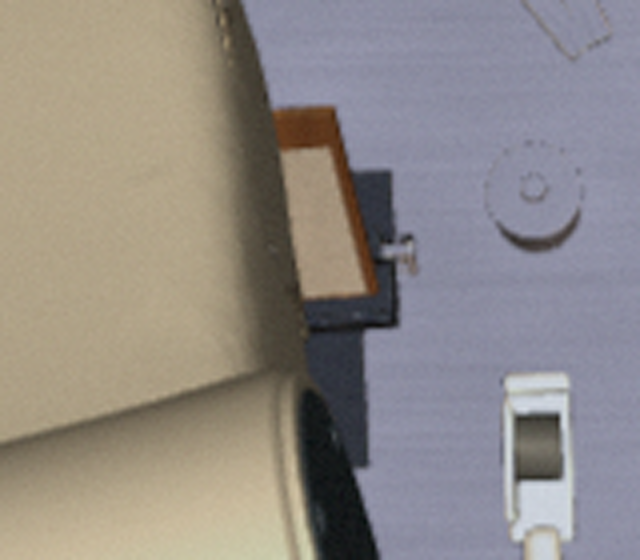

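The change was vertical, from the foot on the ledge. I'll step back in small increments and watch the horizontal force.

```bash
python3 - <<'E'
from plan import *
Ms,_=standT(S2); c=np.array(get_tcp_pos())+[0,0,.0008]
for i in range(1,9):
    movel(list(c-.0006*i*Ms[:,0]),v=.02); f=np.array(get_ft_force())@Ms
    print(i,np.round(f,1),np.round((np.array(get_tcp_pos())-c)@Ms*1000,2))
    if f[0]>3: break
print(get_time())
E
```

```text
1 [ 1.5  0.3 -1.6] [-0.2   0.02 -0.37]
2 [ 4.  -0.7 -2.1] [-0.7   0.03 -0.33]
20.9583
```

That is panel contact at about 6 mm of travel (6.6 predicted). I'll seat the foot, release, back off along the board and inspect.

```bash
python3 - <<'E'
from plan import *
B=boardR(S2[2],L25)
c=np.array(get_tcp_pos())
r=movel(list(c-.003*B[:,2]),v=.015,until_force=2); print(r,((np.array(get_tcp_pos())-c)@B*1000).round(2),np.round(get_ft_force(),1))
command_gripper(.3); print("rel",np.round(get_ft_force(),1),get_grip_width())
c=np.array(get_tcp_pos()); movel(list(c+.12*B[:,2]),v=.1)
c=np.array(get_tcp_pos())
q=inverse_kinematics([.45,-.15,.42],quat(M_down(S2[2],1,0)))
move_pose([.45,-.15,.42],quat(M_down(S2[2],1,0)))
s=read_camera("scene")[:,:,::-1].copy(); cv2.imwrite("pics/k0.png",s)
cv2.imwrite("pics/k_s.png",cv2.resize(s[80:240,230:400],None,fx=3.5,fy=3.5,interpolation=cv2.INTER_CUBIC))
t=read_camera("top")[:,:,::-1]; cv2.imwrite("pics/k_t0.png",t); cv2.imwrite("pics/k_t.png",cv2.resize(t[120:260,120:280],None,fx=4,fy=4,interpolation=cv2.INTER_CUBIC))
print(get_time())
E
```

```text
True [ 0.31  0.13 -0.74] [ 1.6 -1.   4.8]
rel [ 0.2 -0.1 -0.4] 0.2991977386217377
24.575
```

View pics/k_s.png

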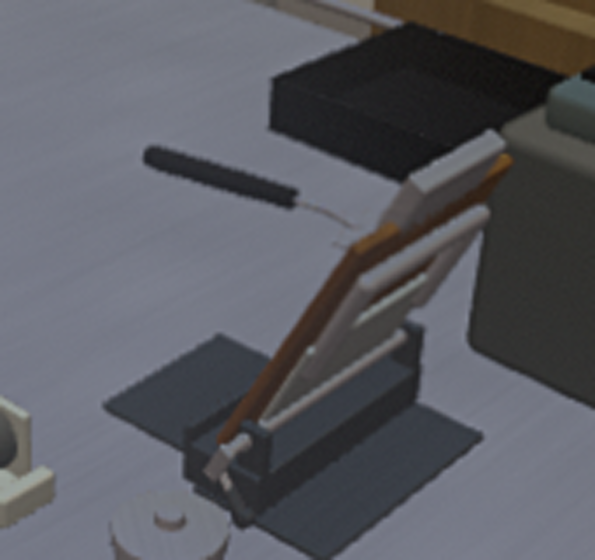

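View pics/k_t.png

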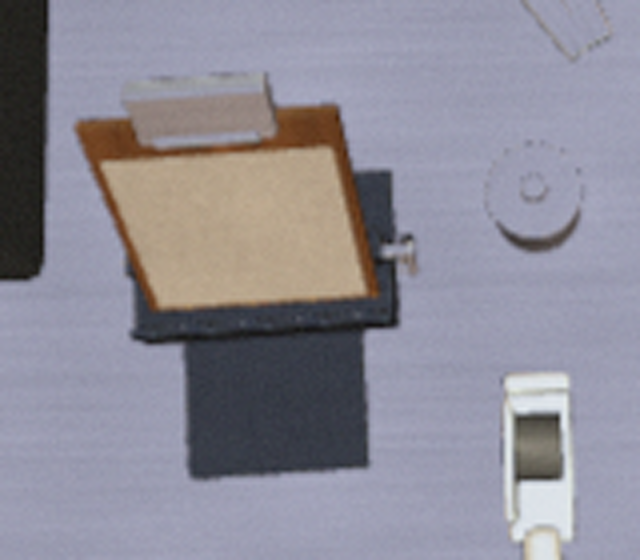

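The clipboard stands on the ledge with its foot mid at crop 263 against the ledge mid at 265, clamp up, leaning on the panel. I'll check that it is still and the bystanders haven't moved, then hand in.

```bash
python3 - <<'E'
from plan import *
wait(1.0)
t=read_camera("top")[:,:,::-1].copy(); k=cv2.imread("pics/k_t0.png"); a=cv2.imread("pics/a_top.png")
d=lambda x,y,r:np.abs(x[r].astype(int)-y[r]).mean().round(2)
print("board still",d(t,k,np.s_[130:220,135:230]),"canister",d(t,a,np.s_[152:185,238:270]),"tape",d(t,a,np.s_[210:282,243:268]))
job_done(); print(get_time())
E
```

```text
board still 2.02 canister 2.49 tape 2.41
the job is handed in; nothing more can be done
the job is handed in; nothing more can be done
```

The job is handed in at about 26 s of the 72 s allowed. The panel is snapped open, and the clipboard is on the stand's ledge, clamp up, leaning back against the panel.

- **Panel:** I gripped the bar and swung it up and over to its stop. After I let go it stayed open, and the bar was where the open position predicts. The largest wrist force I read during the swing was about 37 N.
- **Clipboard:** I pulled it up out of the rack and lowered it until the foot touched the ledge. I then eased it back against the panel and let go; the force after release was near zero. The top view shows its foot within about 2 mm of the middle of the ledge.
- **One disagreement:** my first move back against the panel stopped early because the foot was pressing on the ledge, not the panel. I finished it in small steps until the horizontal force rose.
- **Final checks:** over a 1 s wait the clipboard area showed only what looks like camera noise (mean difference of about 2 grey levels). The canister and tape gun areas differ from the first picture by about 2.5 levels, so neither appears to have moved.

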